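Unclamp a load cell and hold it up for its zero reading

TASK

Turn the handle of the swing clamp a quarter turn to fully open while the load cell stays standing in its fixture, then grasp that load cell, lift it out and keep it upright all the way. Hold it up over the fixture, level and still, its foot at least 10 cm above the bench and touching nothing but the gripper, for at least 3 seconds so that its unloaded zero can be read; finish while still holding it there: do not put it down or let go. Leave the clamp open, and do not shift the spare cell, weights, tools and other things lying about.

Things in the scene. Friction and masses are not known exactly. Their poses are not given: they have to be found in the camera images.
- fixture: Steel fixture fixed to the bench: plate 130 mm (its x) by 190 mm (its y, from -75 to +115), 20 mm thick. Origin on the bench under the load cell's place, z up. Four pins 10 mm across, 8 mm tall stand around the cell's foot, 41.5 mm from its axis on the diagonals (2.5 mm play). The clamp's upright pivot stands at x = 0, y = +75 mm.
- clamp (a joint): Angle of the swing clamp about its upright pivot, rad: 0 closed stop, 1.57 fully open stop, growing anticlockwise seen from above; starts near 0. Handle along the fixture's +x at 0, along its +y at 1.57. Stays where left (about 0.12 N m of friction, 1.5 N at the handle's end).
- clamp_pivot (a point): Point on the pivot axis at the handle's mid-height, 67 mm above the bench; x along the handle, z up. Hub 24 mm across, top at 80 mm. The clamp's low finger (18 mm wide, 50 mm long, top 44 mm above the bench) stands square to the handle: closed, it lies over the load cell's foot and stops it from being lifted; open, it points along the fixture's +x, clear of the cell.
- handle_end (a point): Point in the handle 85 mm out from the pivot axis, 10 mm before its outer end, at mid-height. The handle is a plain aluminium bar on edge, 10 mm thick, 24 mm tall (55 to 79 mm above the bench), free on both sides; it can be pushed on its flank or pinched from above.
- load_cell: Load cell in the fixture, 0.25 to 0.5 kg: steel foot 68 mm across, 12 mm thick; aluminium cylinder 40 mm across from 12 to 66 mm above the underside; stud 17 mm across up to 82 mm. Connector stub 14 mm across at 40 mm height, out to 34 mm from the axis along the cell's -y. Origin: centre of the underside (20 mm above the bench at start), z up. Grip the cylinder from above across the cell's x.
- spare_cell: A bystander: a load cell of the same make and size, standing free on the bench beside the fixture, not clamped. Origin at the centre of its underside. Leave it.
- weight_large: A bystander: brass weight with knob, 48 mm across, 64 mm tall, near the fixture. Origin at the centre of its underside.
- weight_small: A bystander: brass weight with knob, 32 mm across, 45 mm tall. Origin at the centre of its underside.
- screwdriver: A bystander: screwdriver lying on the bench.
- wrench: A bystander: wrench lying on the bench.
- mouse: A bystander: computer mouse, 105 by 60 by 34 mm.
- jaw_grip: A bystander: small steel specimen grip, 50 by 34 by 58 mm. Origin at the centre of its underside.
There are look-alikes about, which are no part of the job. Leave any green or orange look-alike of the fixture alone. Leave any purple look-alike of the load_cell alone.

How it is judged:
On the way, in this order (a step that is already met when the one before it is completed fails the run):
1. the clamp is turned fully open while the load cell still stands in its fixture (value of joint clamp above 1.45 rad and z of load_cell in the frame of fixture between 0.015 and 0.025 m and horizontal distance between load_cell and fixture below 0.01 m), for 0.2 s.
2. the load cell is held in the air, level and still, for 2.5 s (height (world z) of load_cell above 0.095 m and angle between load_cell's own z axis and vertical below 0.12 rad and linear speed of load_cell below 0.03 m/s and angular speed of load_cell below 0.2 rad/s and contact force between load_cell and the fingers above 1 N and contact force between load_cell and fixture below 0.1 N and horizontal distance between load_cell and fixture below 0.1 m), for 2.5 s.
At the end, for the whole second after the job is handed in: The gripper holds the load cell, underside over 95 mm above the bench, axis within 0.12 rad of vertical, slower than 0.03 m/s and 0.2 rad/s, over the fixture (within 100 mm sideways) and not touching it; clamp open (over 1.4 rad); bystanders within 30 mm of their starts (all of step 2 and value of joint clamp above 1.4 rad and distance of each of spare_cell, weight_large, weight_small, screwdriver, wrench, mouse, jaw_grip from where it was at the start of the episode below 0.03 m); the arm keeps its last pose, push and grip.
It fails at once if the load cell is tipped more than about 20 degrees (angle between load_cell's own z axis and vertical above 0.35 rad).
It fails at once if a bystander is shifted more than 30 mm (distance of any of spare_cell, weight_large, weight_small, screwdriver, wrench, mouse, jaw_grip from where it was at the start of the episode above 0.03 m).
It also fails if it takes over 64 s, if anything falls off the work surface, if the arm or the gripper's body presses on something with over 40 N, if the wrist force passes 120 N, or if a joint passes its speed limit or range.

ROBOT

A 7-joint arm with a two-finger parallel gripper is mounted at the origin on the work surface. World frame = base frame: x ahead of the robot, y to its left, z up, the work surface at z = 0. Lengths are in m, angles in rad, forces in N, time in s.
With the tool pointing down it reaches from about 0.4 to 0.9 m from the base axis. Payload 5.6 kg.
Tool frame: the origin (TCP) lies midway between the tips of the shut fingers; the grasp point (between the pads) lies 19 mm behind it; y points along the fingers, z is the direction in which the jaws open and shut, and the axes are right-handed (so a half turn about y gives the same grasp; the last joint's range is limited). The gripper opens to 92 mm and grips with 3 to 60 N. Pads are 20 mm wide; open, the fingers measure 128 mm over their backs; the gripper's body (75 mm by 189 mm) begins 69 mm behind the grasp point.
Start: joints at [1.147, 0.468, -0.012, 1.603, 0.006, 1.071, -0.056], TCP at [0.242, -0.603, 0.215] pointing down, gripper open.
Joint ranges: [-2.53, 2.53], [-0.31, 2.02], [-1.57, 1.55], [0.28, 2.44], [-1.29, 4.43], [0.15, 1.84], [-2.92, 2.92]. Speed limits (rad/s): [2.57, 2.57, 3.14, 3.14, 3.14, 3.14, 3.14].

INTERFACE

Orientations are given as a 3x3 rotation matrix whose columns are the frame's x, y, z axes.
In Python, from station import env, effector, solver, viewer, workorder, search_frame, tip_of gives the robot as it stands. Calls block until the motion is done:
- env.reach(position, orientation): joint-space move of the TCP to a pose.
- env.movel(position, frame=None, rate=0.15): straight line of the TCP; frame=None keeps the orientation; rate is the mean speed in m/s.
- env.goto_joints(angles): joint-space move.
- effector.release() and effector.grasp(squeeze=None): open the fingers fully, or close them until they stop; squeeze is the grip in N (None keeps the last).
- env.pause(seconds).
- solver.inverse_kinematics(position, orientation): joint angles nearest the present ones, or None.
- env.sense(): the state.
- viewer.read_camera(name): name is "scene" or "top" or "wrist"; returns (picture, depth): 384x512x3 uint8, red, green, blue; 384x512 float32, m along the optical axis (not along the pixel's ray), 0 where there is no reading.
- viewer.camera_info(name): a dict with "intrinsics" (3x3 intrinsics, pixels), "dist_coeffs" ([k1, k2, p1, p2, k3] as OpenCV has them; the pictures are not rectified), "eye" and "rotation" of the camera in the world; the wrist camera has in their place "T_tool_cam" (4x4, takes a point from camera to tool coordinates, whose origin is the TCP and whose axes are the tool frame's). Camera axes: x right, y up, looking along -z (the intrinsics and any distortion apply to the point x, -y, -z); pixel columns grow to the right and rows downward; lengths in m; the calibration is good to about 2 mm. A picture is of the moment at which its call begins: read the wrist's pose just before it. camera_info takes no time and is no camera call.
A pose or a line that the arm cannot do raises env.PlanningError and nothing moves.
- workorder.finish_job(): hands the job in, once; it reports no verdict.
Trained networks look in the newest picture that a camera, given by its name, has taken for a name from the list of things; names that differ only in an ending like _2 or _b are one class to them, and where a whole thing is asked for, a point or a joint stands for the part that bears it (a point fixed in the world has none). Each returns a list of dicts, best first, with "score" (0 to 1); they miss things now and then, are a little off and sometimes report something else, mostly with a low value. They report only what shows in the picture. A call takes as long as a camera call. They do not tell look-alikes from the thing itself.
- search_frame(camera, name): "at" ([x, y, z] in m, in world coordinates, good to about 4 mm: the middle of the surface that is visible of it).
- tip_of(camera, name): "at" ([x, y, z] in m, in world coordinates, good to about 4 mm: a listed point, or the origin of a listed thing).
The state is a dict: "t": time; "joint_positions": joint angles; "joint_velocities": joint speeds; "tau": joint torques, N m; "ee_pos": TCP position; "tcp_rot": TCP orientation; "wrist_force": force on the tool from outside, world axes, zero at the start; "moment": the same for the moment, N m; "gripper_width": finger opening in m.
Only numpy, scipy, OpenCV 4.12 (cv2) and the standard library are available. Lean on these libraries where they do the work, as an engineer would, in place of code of your own. Each camera call takes 0.05 s, during which the arm holds its last target. There are 200 camera calls.

## Working session

There is one attempt and no reset: what is moved stays moved. The work goes in short steps, each a Python script; the robot and the scene stay as the last script left them, time stands still between calls to the robot, and variables do not carry over. Pictures are saved under pics/ and viewed, about 8 in all and at most 12, crops included, and the job is handed in when it is done.

```bash
ls; mkdir -p pics; cat > h.py <<'E'
import numpy as np, cv2
from station import env, effector, solver, viewer, workorder, search_frame, tip_of
def snap(cam,fn=None):
    s=env.sense(); im,d=viewer.read_camera(cam)
    if fn: cv2.imwrite('pics/'+fn,im[:,:,::-1])
    return s,im,d
def cloud(cam,s,d):
    i=viewer.camera_info(cam); K=np.array(i['intrinsics']); 
    v,u=np.mgrid[0:d.shape[0],0:d.shape[1]]
    p=cv2.undistortPoints(np.stack([u,v],-1).reshape(-1,1,2).astype(float),K,np.array(i['dist_coeffs'],float)).reshape(d.shape+(2,))
    P=np.stack([p[...,0]*d,-p[...,1]*d,-d],-1)
    if 'eye' in i: return P@np.array(i['rotation']).T+np.array(i['eye'])
    T=np.array(i['T_tool_cam']); P=P@T[:3,:3].T+T[:3,3]
    return P@np.array(s['tcp_rot']).T+np.array(s['ee_pos'])
E
python3 - <<'E'
from h import *
np.set_printoptions(precision=3,suppress=True)
for c in ['top','scene']:
    snap(c,c+'0.png')
    for n in ['fixture','load_cell','clamp_pivot','handle_end','spare_cell','weight_large','weight_small','jaw_grip','mouse']:
        print(c,n,[(np.round(r['at'],3).tolist(),round(r['score'],2)) for r in tip_of(c,n)])
print(env.sense()['tcp_rot'], env.sense()['t'])
E
```

```text
pics
top fixture [([0.323, 0.165, 0.001], 0.85), ([0.259, -0.321, -0.002], 0.81), ([0.554, -0.094, -0.002], 0.62)]
top load_cell [([0.382, -0.071, 0.002], 0.62), ([0.552, -0.091, 0.022], 0.61)]
top clamp_pivot [([0.362, 0.226, 0.066], 0.81), ([0.58, -0.021, 0.066], 0.73), ([0.289, -0.256, 0.064], 0.49)]
top handle_end [([0.436, 0.176, 0.067], 0.58), ([0.657, -0.049, 0.065], 0.57), ([0.367, -0.288, 0.069], 0.57)]
top spare_cell [([0.464, -0.207, 0.001], 0.86)]
top weight_large []
top weight_small [([0.396, 0.372, 0.002], 0.69), ([0.659, -0.181, 0.0], 0.43)]
top jaw_grip [([0.425, -0.441, -0.002], 0.68)]
top mouse [([0.641, -0.441, 0.002], 0.94)]
scene fixture [([0.327, 0.164, -0.002], 0.81), ([0.555, -0.091, -0.004], 0.76), ([0.26, -0.317, -0.001], 0.7)]
scene load_cell [([0.379, -0.07, 0.001], 0.7), ([0.551, -0.09, 0.019], 0.63)]
scene clamp_pivot [([0.581, -0.025, 0.07], 0.78), ([0.369, 0.223, 0.066], 0.74), ([0.286, -0.256, 0.07], 0.63)]
scene handle_end [([0.663, -0.046, 0.063], 0.9), ([0.364, -0.286, 0.066], 0.88), ([0.438, 0.181, 0.067], 0.51)]
scene spare_cell [([0.464, -0.21, -0.001], 0.8)]
scene weight_large [([0.539, -0.241, 0.001], 0.79)]
scene weight_small [([0.521, 0.404, -0.0], 0.59), ([0.659, -0.189, -0.0], 0.53)]
scene jaw_grip [([0.426, -0.446, -0.003], 0.71)]
scene mouse [([0.632, -0.44, -0.002], 0.71), ([0.552, -0.09, 0.019], 0.38), ([0.52, 0.404, 0.002], 0.28)]
[[-0.928  0.     0.372]
 [-0.372 -0.    -0.928]
 [ 0.    -1.     0.   ]] 1.0
```

View pics/top0.png

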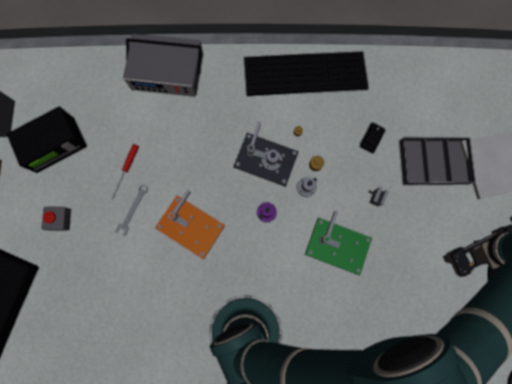

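View pics/scene0.png

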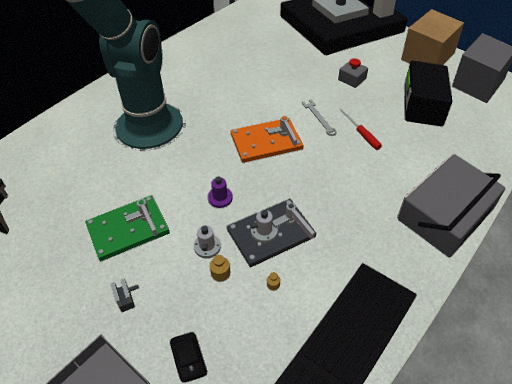

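The real (steel-grey) fixture is the one at about (0.554, -0.092), top picture px (265,158). Orange (190,227) and green (338,246) fixtures and the purple cell (267,212) are decoys, and the spare cell sits at (307,186). Next I take a closer look from the wrist.

```bash
cat >> h.py <<'E'
def down(a):  # jaws along world angle a
    c,s=np.cos(a),np.sin(a); return np.array([[s,0,c],[-c,0,s],[0,-1,0]])
np.set_printoptions(precision=4,suppress=True)
E
python3 - <<'E'
from h import *
T=np.array(viewer.camera_info('wrist')['T_tool_cam']); print(T)
best=None
tgt=np.array([0.565,-0.06,0.06])
for a in [-0.36,-0.36+np.pi]:
    R=down(a); 
    # point on optical axis 0.32 m ahead of the camera sits on target
    p=tgt-R@(T[:3,:3]@[0,0,-0.32]+T[:3,3]); q=solver.inverse_kinematics(p,R); print(a,p,q)
    if q is not None and best is None: best=(p,R)
env.reach(*best); env.pause(.3)
s,im,d=snap('wrist','w1.png')
for n in ['fixture','load_cell','clamp_pivot','handle_end']:
    print(n,[(np.round(r['at'],3).tolist(),round(r['score'],2)) for r in tip_of('wrist',n)])
np.savez('w1.npz',P=cloud('wrist',s,d),d=d); print(s['t'],s['ee_pos'])
E
```

```text
[[-0.0005 -0.9563 -0.2923 -0.0831]
 [-0.0002  0.2923 -0.9563 -0.1685]
 [ 1.     -0.0005 -0.0003  0.0006]
 [ 0.      0.      0.      1.    ]]
-0.36 [ 0.5681 -0.05    0.1976] [ 0.4557  0.4158 -0.5422  1.791   0.2497  1.0034 -0.5442]
2.7815926535897932 [ 0.5619 -0.07    0.1976] [ 0.955   0.7722 -1.3204  1.7751  0.7925  1.2507  2.1998]
fixture [([0.554, -0.093, -0.002], 0.95), ([0.263, -0.324, 0.002], 0.86), ([0.32, 0.161, 0.004], 0.84)]
load_cell [([0.551, -0.091, 0.018], 0.79), ([0.383, -0.074, 0.001], 0.66)]
clamp_pivot [([0.285, -0.254, 0.066], 0.96), ([0.58, -0.02, 0.064], 0.61)]
handle_end [([0.435, 0.185, 0.063], 0.89), ([0.363, -0.286, 0.068], 0.66), ([0.661, -0.047, 0.07], 0.59), ([0.635, -0.444, -0.003], 0.52)]
3.5917 [ 0.5681 -0.0503  0.1976]
```

View pics/w1.png

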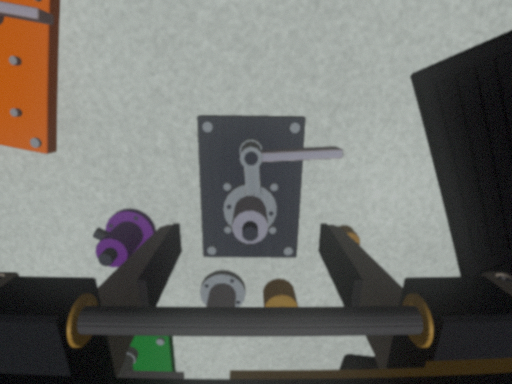

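The wrist view shows the steel fixture at px 200-305 × 115-258, the handle pointing right from (252,157) to (343,153), and the cell stud at (250,230). The connector isn't visible, so it's hidden or faces the bottom of the picture. Now I fit geometry to the depth data.

```bash
python3 - <<'E'
from h import *
z=np.load('w1.npz');P=z['P'];d=z['d']
ok=np.zeros(d.shape,bool); ok[100:262,190:350]=True; ok&=d>0
Z=P[...,2]
def rect(m):
    r=cv2.minAreaRect((P[m][:,:2]*1000).astype(np.float32)); return r,P[m][:,2].mean(),m.sum()
m=ok&(Z>.013)&(Z<.026)
n,l,st,_=cv2.connectedComponentsWithStats(m.astype(np.uint8)); m=l==1+np.argmax(st[1:,4])
r=rect(m);print('plate',r)
m=ok&(Z>.072)&(Z<.083);n,l,st,_=cv2.connectedComponentsWithStats(m.astype(np.uint8))
print(st)
for k in range(1,n):
    if st[k,4]>60: print('z.075',rect(l==k), st[k])
m=ok&(Z>.096)&(Z<.108); print('stud',rect(m),P[m].mean(0))
m=ok&(Z>.081)&(Z<.091); print('cyltop',rect(m),P[m].mean(0))
m=ok&(Z>.04)&(Z<.07); print(m.sum())
s,im,dd=snap('scene'); cv2.imwrite('pics/s1.png',cv2.resize(im[190:270,210:330,::-1],None,fx=6,fy=6,interpolation=cv2.INTER_CUBIC))
E
```

```text
plate (((560.7089233398438, -72.90065002441406), (190.13430786132812, 130.63491821289062), 68.89579010009766), np.float64(0.01854807545023974), np.int64(10385))
[[     0      0    512    384 195227]
 [   240    146    103     24   1234]
 [   232    207     36     17    135]
 [   243    214      1      1      1]
 [   253    215      1      1      1]
 [   252    217      1      1      1]
 [   240    221      1      2      2]
 [   256    223      1      1      1]
 [   232    227      1      1      1]
 [   240    226      1      1      1]
 [   232    230      1      1      1]
 [   237    235      1      1      1]
 [   261    234      1      1      1]
 [   239    240      1      1      1]]
z.075 (((620.8529663085938, -31.472843170166016), (23.528583526611328, 105.44502258300781), 76.43631744384766), np.float64(0.07769536139272741), np.int64(1234)) [ 240  146  103   24 1234]
z.075 (((557.3380126953125, -79.79544830322266), (15.476249694824219, 38.7558708190918), 69.91825866699219), np.float64(0.07789921642932497), np.int64(135)) [232 207  36  17 135]
stud (((553.146728515625, -91.05863952636719), (16.55640411376953, 15.584214210510254), 70.33486938476562), np.float64(0.10008368508540107), np.int64(208)) [ 0.5534 -0.0905  0.1001]
cyltop (((563.694580078125, -62.34340286254883), (99.38865661621094, 38.14404296875), 69.69757843017578), np.float64(0.08427888421710963), np.int64(766)) [ 0.5552 -0.0856  0.0843]
903
```

View pics/s1.png

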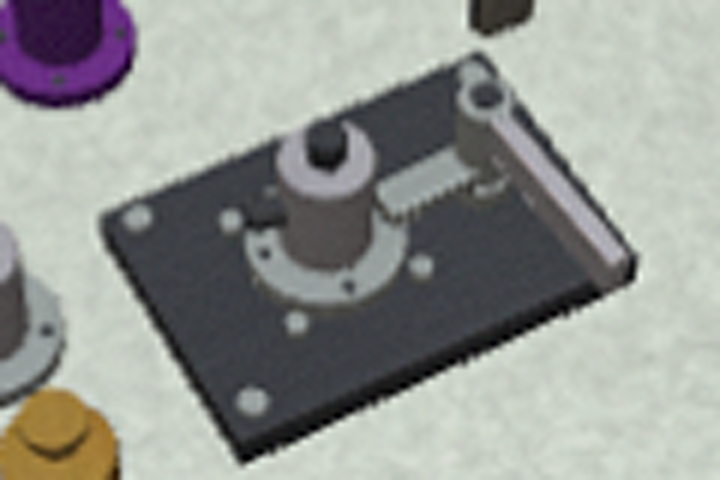

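The cell stands at the fixture origin (0.5535, -0.0915) and the fixture yaw is -21.1°. Plate size, stud, and pivot all agree with the spec. The connector (px 255,215 in the crop) points roughly along the fixture's -y. Next I push the handle round with shut fingers.

```bash
cat >> h.py <<'E'
YAW=np.radians(-21.1); O=np.array([.5534,-.0913]); F=np.array([[np.cos(YAW),-np.sin(YAW)],[np.sin(YAW),np.cos(YAW)]])
PIV=O+F@[0,.075]
def push(phi,off,r=.072,z=.06):
    c,s=np.cos(phi),np.sin(phi); p=PIV+F@(np.array([[c,-s],[s,c]])@[r,-off]); return np.r_[p,z],down(YAW+phi)
E
python3 - <<'E'
from h import *
effector.grasp(10); print(env.sense()['gripper_width'])
p,R=push(0,.032,z=.16); env.reach(p,R)
p,R=push(0,.032); env.movel(p,R)
s=env.sense(); print(s['t'],s['wrist_force']); f0=np.array(s['wrist_force'])
for deg in np.r_[0:90:10,85,88,90,92,94,96]:
    p,R=push(np.radians(deg),.015); 
    try: env.movel(p,R,rate=.06)
    except env.PlanningError as e: print('plan',deg,e); break
    s=env.sense(); f=np.array(s['wrist_force'])-f0; print(deg,round(s['t'],2),f,np.round(np.array(s['ee_pos'])-p,4),round(s['joint_positions'][6],2))
    if np.hypot(*f[:2])>14: break
env.pause(.3); snap('scene','s2full.png')
im=cv2.imread('pics/s2full.png'); cv2.imwrite('pics/s2.png',cv2.resize(im[150:270,190:340],None,fx=5,fy=5,interpolation=cv2.INTER_CUBIC))
E
```

```text
0.00023761032691440865
6.475 [0.3386 0.3285 0.5588]
0 6.91 [-0.283  -0.8619 -1.6027] [0.0003 0.0009 0.0003] -0.62
10 7.28 [ 0.1213 -1.0813 -1.4637] [-0.0001 -0.0002 -0.0002] -0.49
20 7.64 [-1.0742 -0.672   0.3095] [-0.0001 -0.0002 -0.0001] -0.36
30 8.01 [-0.3461 -0.8289 -0.936 ] [-0.0001 -0.0001 -0.    ] -0.23
40 8.38 [-0.5599 -0.998  -0.539 ] [-0.0001 -0.0001  0.    ] -0.1
50 8.74 [-1.4633 -0.2099 -1.4286] [-0.     -0.0001 -0.    ] 0.03
60 9.11 [-0.1765 -0.5514 -1.2522] [ 0.     -0.0001  0.    ] 0.16
70 9.47 [-0.4588 -0.0274 -0.4804] [ 0.     -0.0001 -0.    ] 0.29
80 9.84 [-1.2045  0.1217 -0.788 ] [ 0.0001 -0.0001 -0.    ] 0.42
85 10.1 [-0.529  -0.6526 -0.6082] [ 0.     -0.0001 -0.    ] 0.48
88 10.35 [ 0.3529  0.1316 -0.4963] [ 0.0001 -0.0002 -0.    ] 0.52
90 10.6 [ 0.8838 -1.3339 -0.4195] [ 0.0001 -0.0001  0.0001] 0.55
92 10.85 [ 5.3394 -2.7229 -4.1269] [ 0.0022 -0.0011  0.0002] 0.58
94 11.1 [10.1441 -2.9974 -8.2041] [ 0.0045 -0.002   0.0004] 0.61
96 11.35 [ 17.259   -4.0828 -11.8808] [ 0.0069 -0.0029  0.0005] 0.63
```

View pics/s2.png

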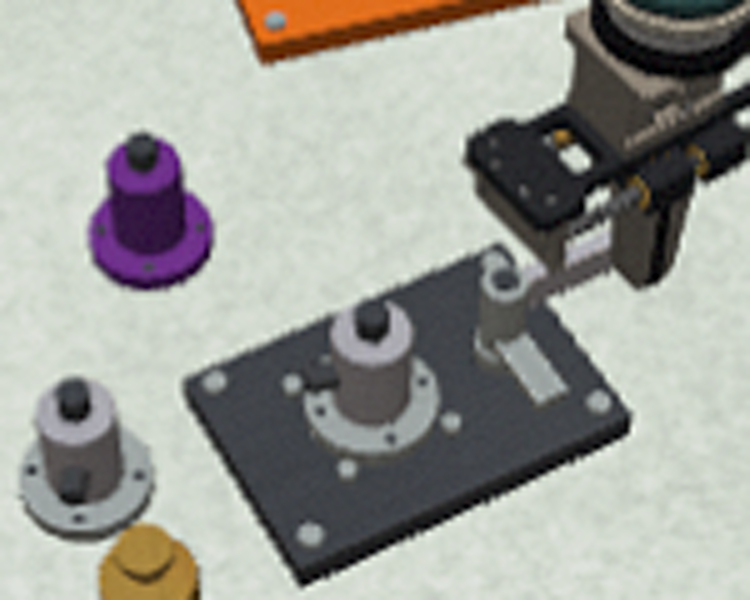

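The clamp is at its stop: force rose from 90° on, and the low finger at crop px (535,365) now lies along +x, clear of the cell. The cell still stands, with its connector at (305,385). Now I back off and grasp the cell.

```bash
python3 - <<'E'
from h import *
p,R=push(np.radians(90),.04); env.movel(p,R)
p,R=push(np.radians(90),.04,z=.2); env.movel(p,R)
R=down(YAW-np.radians(8))
env.reach(np.r_[O,.2],R); effector.release()
env.movel(np.r_[O,.043],R,rate=.1); env.pause(.2)
f0=np.array(env.sense()['wrist_force']); print(env.sense()['t'],f0,env.sense()['gripper_width'])
effector.grasp(30); env.pause(.4)
s=env.sense(); print(s['gripper_width'],np.array(s['wrist_force'])-f0)
E
```

```text
17.6333 [ 0.5317  1.4104 -0.4949] 0.09213124938383703
0.039519131246487864 [-1.0817 -1.2387  0.7754]
```

Finger width is 39.5 mm, which matches the 40 mm cylinder, so I lift.

```bash
python3 - <<'E'
from h import *
env.movel(np.r_[O,.063],rate=.03); env.movel(np.r_[O,.153],rate=.08); env.pause(.5)
s=env.sense(); print(s['t'],s['gripper_width'],s['wrist_force'],s['ee_pos'])
snap('scene','s3full.png')
for n in ['load_cell','handle_end','clamp_pivot']: print(n,[(np.round(r['at'],3).tolist(),round(r['score'],2)) for r in tip_of('scene',n)])
im=cv2.imread('pics/s3full.png'); cv2.imwrite('pics/s3.png',cv2.resize(im[130:290,180:340],None,fx=3.7,fy=3.7,interpolation=cv2.INTER_CUBIC))
E
```

```text
21.4583 0.039313827143425385 [ 0.0473  1.9675 -2.7993] [ 0.5534 -0.0913  0.153 ]
load_cell [([0.551, -0.09, 0.129], 0.8), ([0.379, -0.069, 0.003], 0.68)]
handle_end [([0.614, 0.054, 0.066], 0.93), ([0.364, -0.288, 0.066], 0.69), ([0.439, 0.18, 0.067], 0.56)]
clamp_pivot [([0.287, -0.259, 0.068], 0.88), ([0.58, -0.023, 0.066], 0.77), ([0.366, 0.222, 0.065], 0.46), ([0.397, 0.374, 0.005], 0.32)]
```

View pics/s3.png

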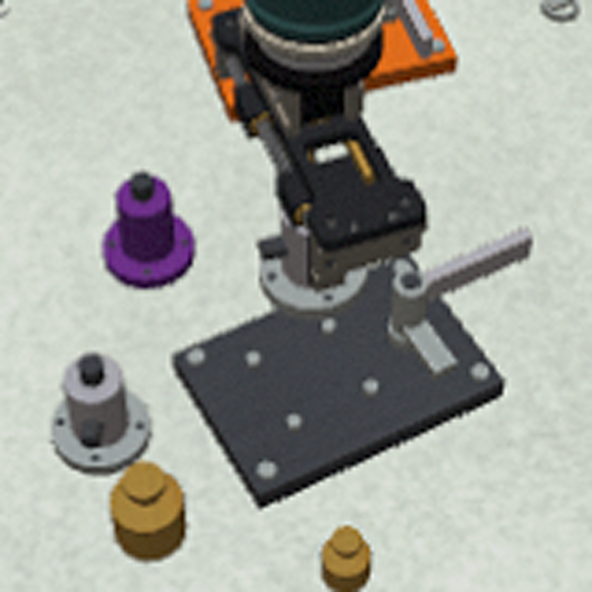

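The cell hangs level in the jaws (foot at px 315,285), about 0.13 m up. The handle at (530,240) is open, and the spare and weights are in place. Now I hold and hand in.

```bash
python3 - <<'E'
from h import *
env.pause(4); s=env.sense(); print(s['t'],s['gripper_width'],s['wrist_force'],np.abs(s['joint_velocities']).max())
snap('scene'); print(tip_of('scene','load_cell')[0])
workorder.finish_job()
E
```

```text
25.6583 0.039420124552888756 [ 1.2608  0.2674 -2.3674] 0.0016285478038882961
{'at': [0.3799, -0.0713, 0.0017], 'score': 0.91}
the job is handed in; nothing more can be done
```

I opened the clamp, lifted the load cell and held it over the fixture, then handed the job in at about 26 s of the 64 s allowed. `finish_job` gives no verdict.

- **Clamp:** I pushed the handle with shut fingers until the force rose at the stop. After the lift, the camera put the handle about a quarter turn round, with the low finger clear of the cell.
- **Load cell:** I gripped it at 30 N and lifted it straight up. Its underside was measured about 0.129 m above the bench, right over the fixture, and it looked level in the picture.
- **Hold:** It stayed still for more than 4 s. Finger width was steady at 39.4 mm, joint speeds were below 0.002 rad/s, and the wrist force was consistent with the cell's weight.
- **Bystanders:** The spare cell and both weights looked undisturbed in the last picture. I did not measure any bystander's position again, and the screwdriver, mouse and jaw grip were outside that picture.

**Check that failed:** I printed only the best hit of the last network check, and it was the purple look-alike on the bench (0.380, -0.071). It therefore says nothing about the held cell. My evidence for the final hold is the steady finger width and wrist force, plus the camera check 4 s earlier.

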